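Make up two microscope kits and load the specimen magazine

ROBOT

A 6-joint arm with a two-finger parallel gripper is mounted at the origin on the work surface. World frame = base frame: x ahead of the robot, y to its left, z up, the work surface at z = 0. Lengths are in mm, angles in rad, forces in N, time in s.
With the tool pointing down it reaches from about 350 to 775 mm from the base axis. Payload 7.3 kg.
Tool frame: the origin (TCP) lies at the centre of the arm's flange, where the gripper is bolted on; the fingertips stand 178 mm ahead of it and the grasp point (between the pads) lies 159 mm ahead of it; z points along the fingers, y is the direction in which the jaws open and shut (so a half turn about z gives the same grasp; the last joint's range is limited). The gripper opens to 92 mm and grips with 3 to 60 N. Pads are 19 mm wide; open, the fingers measure 130 mm over their backs; the gripper's body (75 mm by 190 mm) begins 47 mm behind the grasp point.
Start: joints at [1.181, 0.342, 1.524, -0, 1.275, -0.146], TCP at [126.708, 509.483, 404.741] pointing down, gripper open.
Joint ranges: [-2.53, 2.53], [-0.77, 2.02], [0.04, 2.7], [-1, 4.14], [0.28, 2.66], [-3.11, 3.11]. Speed limits (rad/s): [2.57, 2.57, 3.14, 3.14, 3.14, 3.14].

INTERFACE

Orientations are given as [roll, pitch, yaw] about the fixed x, y, z axes, in that order (R = Rz(yaw) Ry(pitch) Rx(roll)).
In Python, from plant import get_obs, capture, close_job gives the robot as it stands. The module is installed in compiled form; this text tells all that it offers.
- The arm moves only by the shell command python3 -m pendant 'ROWS'. ROWS is JSON, a list of rows, each a list of 3 entries, a list of its own where there are three numbers: the shift along the tool's x, y, z in m, then the turn, a rotation vector about the tool's x, y, z in rad, then the finger opening in m, from 0 to 0.0918. In form: [[[tx, ty, tz], [wx, wy, wz], fingers], ...]. A call has 1 to 10 rows; each row is the pose to reach, as a shift and turn from the pose commanded when the call began, along the tool's axes at that moment; what a row does not reach only later rows make up. A row lasts 1/12 s, in which the tool goes at most 41.7 mm and 7.16 degrees, less where a joint would pass 70% of its speed; a pose out of reach is approached as far as the arm can. A call with a gripper value outside its range is refused whole. The fingers move at their own pace and stop on an object; the grip force is fixed at half the most. Time passes only in rows, so rows that repeat a pose let the fingers close. It gives the time, the measured TCP pose, the force and the opening at its end, in the units of the state.
- get_obs(): the state, without advancing time (a new reading comes with each control period).
- capture(name): name is "scene" or "top"; returns a dict with "color" (480x640x3 uint8, red, green, blue), "mtx" (3x3 intrinsics, pixels), "rvec" (rotation vector, rad) and "tvec" (3), from world to camera coordinates, as OpenCV has them. Camera axes: x right, y down, z forward; pixel columns grow to the right and rows downward; lengths in mm; the calibration is good to about 2 mm. A picture is of the moment at which its call begins. There is no depth.
- close_job(): hands the job in, once; it reports no verdict.
The state is a dict: "time": time; "joint_positions": joint angles; "dq": joint speeds; "tau": joint torques, N m; "tool_pos": TCP position; "tcp_rot": TCP orientation; "contact_force": force on the tool from outside, world axes, zero at the start; "moment": the same for the moment, N m; "grip_width": finger opening in mm.
Only numpy, scipy, OpenCV 4.12 (cv2) and the standard library are available. Lean on these libraries where they do the work, as an engineer would, in place of code of your own. Each camera call takes 0.05 s, during which the arm holds its last target. There are 200 camera calls.

TASK

Make up two microscope kits from the stock on the bench: the teal tray gets the tall brass objective, stood upright on the round pad, and the amber filter cube, upright on the square pad; the red tray gets the short silver objective upright on its round pad, the blue filter cube upright on its square pad, and the white specimen blank, laid flat in the tray's spring magazine and pushed down against the follower until its top is flush with the magazine's rim. Any order will do, but never lay an objective over on its side, and leave the green filter cube where it stands.

Things in the scene. Friction and masses are not known exactly. Their poses are not given: they have to be found in the camera images.
- brass_objective_center (a point): centre (half-way up, 33 mm above its foot) of the tall brass-coloured microscope objective with a black band, 66 mm tall, standing upright; lower 45 mm a straight barrel of 32 mm diameter, tapering above to a 16 mm nose; about 160 g; z along its axis, up
- silver_objective_center (a point): centre (half-way up, 24 mm above its foot) of the short silver microscope objective with a red band, 48 mm tall, standing upright; lower 32 mm a straight barrel of 38 mm diameter, tapering above to a 19 mm nose; about 160 g; z along its axis, up
- amber_cube_center (a point): centre (23 mm above its underside) of the black filter cube with amber glass in its top and two sides, 40 x 40 mm and 46 mm tall, about 110 g; z up, x and y square to its sides; starts upright on the bench
- blue_cube_center (a point): centre (23 mm above its underside) of the black filter cube with blue glass in its top and two sides, 40 x 40 mm and 46 mm tall, about 110 g; z up, x and y square to its sides; starts upright on the bench
- green_cube_center (a point): centre (23 mm above its underside) of the black filter cube with green glass in its top and two sides, 40 x 40 mm and 46 mm tall, about 110 g; z up, x and y square to its sides; starts upright on the bench; not part of either kit, stays where it is
- blank_center (a point): centre (8 mm above its underside) of the specimen blank: a white disc of 36 mm diameter, 16 mm thick, lying flat on the bench, about 45 g; z along its axis, up
- teal_tray: shallow teal tray, fixed, 250 (x) x 100 mm (y); walls and two partitions 14 mm high, floor 6 mm above the bench. Origin: centre of its underside, z up. Three pockets at x = -83, 0, +83 mm, y = 0: at 0 a white ROUND pad (50 mm) for the objective, at +83 a white SQUARE pad (50 mm) for the cube, both flush with the floor; at -83 a dark insert with two hex keys, which takes nothing.
- red_tray: shallow red tray, fixed, 250 (x) x 100 mm (y); walls and two partitions 14 mm high, floor 6 mm above the bench. Origin: centre of its underside, z up. Three pockets at x = -83, 0, +83 mm, y = 0: at 0 a white ROUND pad (50 mm) for the objective, at +83 a white SQUARE pad (50 mm) for the cube, both flush with the floor; at -83 the spring magazine, a round aluminium well with a yellow follower (see follower).
- follower (a joint): follower of the magazine, m pressed down: 0 = up (start), 0.013 = on its stop. Well: inner diameter 54, outer 76 mm, rim 40 mm above the bench. Follower's top starts 37 mm above the bench: the blank first sticks out 13 mm; at 0.013 it is flush. Takes 7 to 8.5 N against spring and friction brake; the brake keeps it where it is left.
Mind the look-alikes: they are no part of the job. Leave any pink look-alike of the part that bears blue_cube_center alone.

How it is judged:
By the outcome, as a careful person would: the job done as asked, in the order asked, and still so for the second after the job is handed in, with the robot touching nothing.
It also fails if it takes over 144 s, if anything falls off the work surface, if the arm or the gripper's body presses on something with over 40 N, if the wrist force passes 120 N, or if a joint passes its speed limit or range.

## Working session

There is one attempt and no reset: what is moved stays moved. The work goes in short steps, Python scripts to look and compute and a shell command to move; the robot and the scene stay as the last step left them, time stands still between calls to the robot, and variables do not carry over. Pictures are saved under pics/ and viewed, about 12 in all and at most 16, crops included, and the job is handed in when it is done.

```bash
mkdir -p pics; ls; python3 - <<'E'
from plant import get_obs,capture
import cv2,numpy as np
for n in("scene","top"):
    c=capture(n);cv2.imwrite(f"pics/{n}0.png",c["color"][:,:,::-1]);np.savez(f"pics/{n}.npz",**c)
    R=cv2.Rodrigues(c["rvec"])[0];print(n,c["mtx"].tolist(),(-R.T@np.array(c["tvec"]).reshape(3)).round(),R.round(3).tolist())
print(get_obs())
E
```

```text
pics
scene [[534.4615255727947, 0.0, 329.4197029574489], [0.0, 534.4615255727947, 225.44405618608542], [0.0, 0.0, 1.0]] [883. 460. 547.] [[-0.738, 0.674, -0.017], [0.438, 0.46, -0.772], [-0.513, -0.577, -0.635]]
top [[529.4155423127232, 0.0, 317.4219217032584], [0.0, 529.4155423127232, 249.8637176942152], [0.0, 0.0, 1.0]] [384.  15. 864.] [[-0.019, -0.999, 0.032], [-0.992, 0.014, -0.125], [0.125, -0.034, -0.992]]
{'time': 0.1, 'joint_positions': array([ 1.18098919e+00,  3.42666738e-01,  1.52491112e+00, -3.81535577e-05,
        1.27539415e+00, -1.45984428e-01]), 'dq': array([-0.0009616 ,  0.00113319, -0.00345332, -0.00021772,  0.00049535,
        0.00093479]), 'tau': array([ 2.37409833e-03, -4.32008207e+01, -2.44690830e+01,  7.20658922e-02,
        5.25405875e-02, -6.58372505e-05]), 'tool_pos': array([126.67384685, 509.37067473, 404.11080292]), 'tcp_rot': array([-3.14022266e+00, -1.64552307e-04,  2.89778097e+00]), 'contact_force': array([ 0.48939179,  0.1239228 , -0.14627283]), 'moment': array([-0.01300531, -0.02737934, -0.04825851]), 'grip_width': 92.24306670791916}
```

View pics/scene0.png

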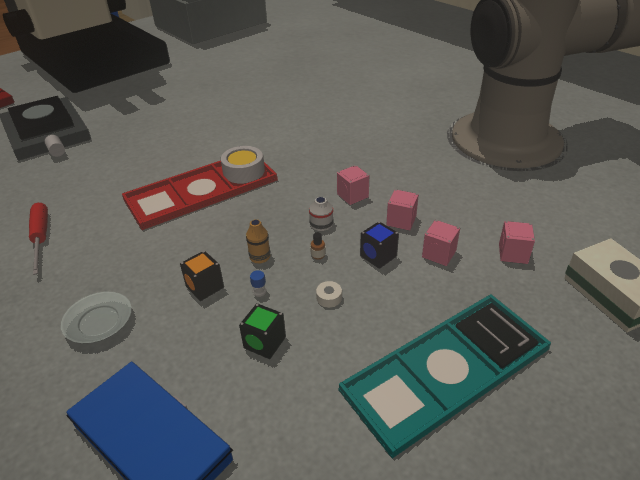

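View pics/top0.png

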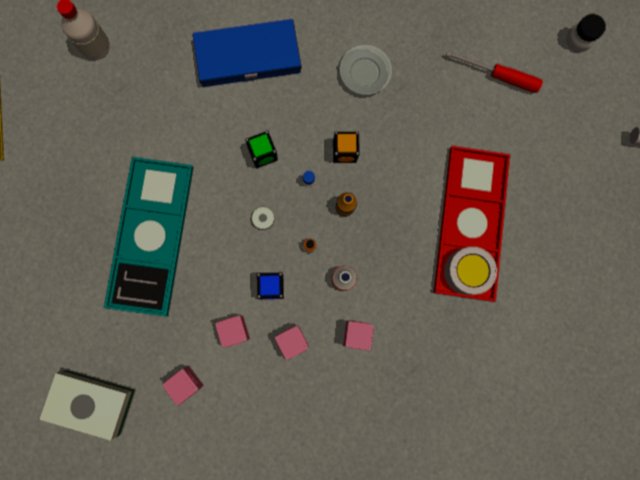

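The scene picture (S) and the top picture (T) show these candidates:
- **Brass objective:** S(258,240), T(346,203). The look-alikes are the small dropper bottle at S(317,246), T(309,245), and the blue-capped vial at S(258,283), T(308,178).
- **Silver objective:** S(320,212), T(344,278).
- **Amber cube:** T(346,147). **Green cube:** T(262,149), to be left alone.
- **Blue cube:** T(270,286). The four pink cubes are its look-alikes.
- **Blank:** T(262,218), S(328,293). It is ring-like, so its size needs checking. The petri dish at T(365,70) is too big.

Next I measure, with one close crop to check the choices.

```bash
cat > h.py <<'E'
import cv2,numpy as np
def ray(c,uv,z):
    R=cv2.Rodrigues(c["rvec"])[0];t=np.array(c["tvec"]).reshape(3)
    C=-R.T@t; p=cv2.undistortPoints(np.array(uv,float).reshape(-1,1,2),c["mtx"],None).reshape(-1,2)
    d=np.c_[p,np.ones(len(p))]@R
    return C[:2]+d[:,:2]*((z-C[2])/d[:,2])[:,None]
def blob(img,lo,hi,box=None):
    m=cv2.inRange(cv2.cvtColor(img,cv2.COLOR_RGB2HSV),np.array(lo),np.array(hi))
    if box: k=np.zeros_like(m);x0,y0,x1,y1=box;k[y0:y1,x0:x1]=1;m*=k
    cs=cv2.findContours(m,cv2.RETR_EXTERNAL,cv2.CHAIN_APPROX_NONE)[0]
    return max(cs,key=cv2.contourArea)
def cen(c): 
    m=cv2.moments(c);return np.array([m["m10"],m["m01"]])/m["m00"]
E
python3 - <<'E'
import cv2,numpy as np
from h import *
T=dict(np.load("pics/top.npz"));S=dict(np.load("pics/scene.npz"))
def show(n,c,k,z):
    w=ray(k,k_:=c.reshape(-1,2),z).astype(np.float32);r=cv2.minAreaRect(w)
    print(n,"px",cen(c).round(1),"xy",ray(k,cen(c),z)[0].round(1),"rect",np.round(r[0],1),np.round(r[1],1),round(r[2],1))
V=70
spec={"amber":((5,120,110),(22,255,255),46,(325,125,370,170),(180,245,222,300)),
"blue":((110,120,110),(130,255,255),46,(250,270,290,305),(355,215,405,270)),
"green":((45,120,90),(75,255,255),46,(240,125,285,170),(235,300,290,360)),
"blank":((0,0,110),(180,70,255),16,(245,200,280,235),(312,278,346,310)),
"tealR":((0,0,120),(180,80,255),6,(125,210,175,260),(420,340,475,390)),
"tealS":((0,0,120),(180,80,255),6,(132,160,185,210),(355,365,430,435)),
"redR":((0,0,120),(180,80,255),6,(450,200,495,243),(182,175,220,197)),
"redS":((0,0,120),(180,80,255),6,(455,155,500,195),(130,188,180,220)),
"follower":((20,120,100),(35,255,255),37,(440,240,505,300),(220,145,270,172)),
"teal":((80,120,40),(95,255,255),14,(90,140,210,330),(330,285,560,460)),
"red":((0,150,80),(8,255,255),14,(420,130,520,310),(115,140,285,230))}
for n,(lo,hi,z,bt,bs) in spec.items():
    for nm,k,b in(("T",T,bt),("S",S,bs)):
        try: show(n+nm,blob(k["color"],lo,hi,b),k,z)
        except Exception as e: print(n,nm,e)
a=cv2.resize(T["color"][120:310,230:380],None,fx=3,fy=3,interpolation=2);b=cv2.resize(S["color"][180:320,180:350],None,fx=2,fy=2,interpolation=2)
o=np.zeros((570,790,3),np.uint8);o[:,:450]=a;o[:280,450:790]=b
cv2.imwrite("pics/crop1.png",o[:,:,::-1])
E
```

```text
amberT px [346.5 142.5] xy [659.9 -62.8] rect [659.9 -62.8] [27.4 28.6] 88.7
amberS px [198.7 263.2] xy [662.  -59.5] rect [661.5 -59.9] [29.3 28.5] 89.3
blueT px [269.4 284.9] xy [433.9  62.1] rect [433.8  62.7] [27.7 27.9] 89.5
blueS px [379.5 232.5] xy [435.8  65.7] rect [435.6  65.4] [28.2 28.3] 1.4
greenT px [260.4 145. ] xy [656.8  74.7] rect [656.9  74.7] [28.8 28.5] 20.9
greenS px [260.8 318.3] xy [659.1  78. ] rect [658.8  77.7] [28.8 29. ] 21.1
blankT px [262.7 217.2] xy [545.7  73.8] rect [545.2  73.3] [35.6 34.6] 89.3
blankS px [327.6 290.3] xy [549.1  77.7] rect [552.1  81.9] [57.4 46.2] 46.6
tealRT px [149.2 235.4] xy [519.9 258.3] rect [520.5 258.6] [49.4 48.2] 1.0
tealRS px [447.3 366.1] xy [522.2 261.9] rect [521.4 261.6] [49.7 48.8] 39.6
tealST px [158.1 186. ] xy [601.8 245.6] rect [601.9 245.6] [50.3 50.6] 81.1
tealSS px [393.3 400.9] xy [604.5 249.5] rect [603.8 248.7] [50.4 50.4] 81.2
redRT px [471.8 222.4] xy [ 534.6 -271.7] rect [ 535.2 -272.1] [47.  47.6] 87.0
redRS px [201.2 186.6] xy [ 536.5 -267.9] rect [ 536.2 -268.7] [45.7 49.1] 46.2
redST px [477.  174.3] xy [ 616.4 -285.1] rect [ 616.5 -285. ] [49.1 49. ] 80.7
redSS px [155.4 202.8] xy [ 618.5 -280.9] rect [ 618.2 -281.4] [49.1 49.1] 80.7
followerT px [472.3 270.3] xy [ 452.2 -257.9] rect [ 452.  -258.2] [49.8 49.2] 89.0
followerS px [241.4 157.2] xy [ 454.8 -254.9] rect [ 454.9 -255.6] [49.  46.3] 2.6
tealT px [148.4 236.8] xy [516.4 257.2] rect [519.5 256.6] [101.2 247.9] 81.3
tealS px [441.  372.5] xy [540.1 265.4] rect [525.5 263.9] [103.8 253.4] 81.2
redT px [472.8 223.8] xy [ 530.8 -270.6] rect [ 533.8 -271.1] [100.1 249.6] 80.8
redS px [179.  191.9] xy [ 577.8 -270. ] rect [ 537.7 -264.7] [102.9 248.5] 80.7
```

View pics/crop1.png

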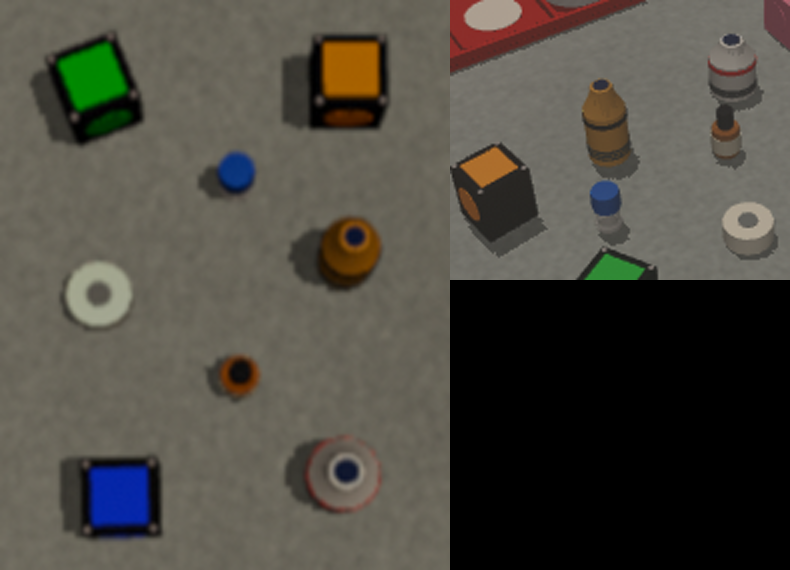

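The crop confirms the choices: brass nose at T(348.3,198.7) and S(255,222.5), silver nose at T(345.3,277) and S(320.5,200). The blank measures 36 mm, as it should. The dropper bottle and the vial are much smaller. The two views differ by a constant (2.3, 3.7) mm, so I average them.

```bash
cat > go.py <<'E'
# usage: go.py x y zgrasp yawdeg(180 = jaws along y): prints shift (m), turn (rad) in tool axes
import sys,numpy as np
from scipy.spatial.transform import Rotation as Ro
from plant import get_obs
o=get_obs();x,y,z,yaw=map(float,sys.argv[1:5])
R=Ro.from_euler("xyz",o["tcp_rot"]);G=Ro.from_euler("xyz",[np.pi,0,np.deg2rad(yaw)])
d=R.inv().apply(np.array([x,y,z+159])-o["tool_pos"])/1000
print("shift",d.round(4),"turn",(R.inv()*G).as_rotvec().round(4),"t",round(o["time"],2),"pos",o["tool_pos"].round(1),"yaw",np.rad2deg(o["tcp_rot"]).round(2),"F",o["contact_force"].round(1),"w",round(o["grip_width"],1))
E
python3 - <<'E'
import numpy as np
from h import *
T=dict(np.load("pics/top.npz"));S=dict(np.load("pics/scene.npz"))
for a,b,z in(((348.3,198.7),(255,222.5),66),((345.3,277),(320.5,200),48)):
    print(ray(T,a,z),ray(S,b,z))
E
python3 go.py 570 -57 120 180
```

```text
[[563.50740092 -61.37403161]] [[566.60889398 -56.45909848]]
[[444.053577   -55.25305856]] [[447.14843026 -50.18429009]]
shift [-0.567  -0.4424  0.1256] turn [-0.0013 -0.0003 -0.2438] t 0.1 pos [126.7 509.4 404.1] yaw [-1.7992e+02 -1.0000e-02  1.6603e+02] F [ 0.5  0.1 -0.1] w 92.2
```

```bash
python3 -m pendant '[[[-0.28,-0.22,0.06],[0,0,-0.12],0.06],[[-0.56,-0.44,0.12],[0,0,-0.244],0.06],[[-0.56,-0.44,0.12],[0,0,-0.244],0.06],[[-0.56,-0.44,0.12],[0,0,-0.244],0.06],[[-0.56,-0.44,0.12],[0,0,-0.244],0.06],[[-0.56,-0.44,0.12],[0,0,-0.244],0.06],[[-0.56,-0.44,0.12],[0,0,-0.244],0.06],[[-0.56,-0.44,0.12],[0,0,-0.244],0.06],[[-0.56,-0.44,0.12],[0,0,-0.244],0.06],[[-0.56,-0.44,0.12],[0,0,-0.244],0.06]]'; python3 go.py 565 -59 120 180
```

```text
time: 0.93
tool_pos: [376.3, 187.8, 336.1]
tcp_rot: [3.141, -0.0, -3.141]
contact_force: [0.8, 0.5, -0.9]
grip_width: 60.1
shift [-0.1887 -0.2469  0.0571] turn [ 0.0001 -0.      0.0002] t 0.93 pos [376.3 187.8 336.1] yaw [ 179.99   -0.   -179.99] F [ 0.8  0.5 -0.9] w 60.1
```

```bash
python3 -m pendant '[[[-0.184,-0.24,0.055],[0,0,0],0.06],[[-0.184,-0.24,0.055],[0,0,0],0.06],[[-0.184,-0.24,0.055],[0,0,0],0.06],[[-0.184,-0.24,0.055],[0,0,0],0.06],[[-0.184,-0.24,0.055],[0,0,0],0.06],[[-0.184,-0.24,0.055],[0,0,0],0.06],[[-0.184,-0.24,0.055],[0,0,0],0.06],[[-0.184,-0.24,0.055],[0,0,0],0.06],[[-0.184,-0.24,0.055],[0,0,0],0.06],[[-0.184,-0.24,0.055],[0,0,0],0.06]]'; python3 go.py 565 -59 120 180; python3 - <<'E'
from plant import capture
import cv2,numpy as np
c=capture("scene")["color"];t=capture("top")["color"]
o=np.hstack([cv2.resize(c[60:320,140:400],(400,400)),cv2.resize(t[130:290,270:430],(400,400))])
cv2.imwrite("pics/c2.png",o[:,:,::-1])
E
```

```text
time: 1.77
tool_pos: [559.4, -50.7, 280.5]
tcp_rot: [3.141, -0.002, 3.14]
contact_force: [0.6, -0.1, 0.1]
grip_width: 60.0
shift [-0.0056 -0.0083  0.0015] turn [ 0.0008 -0.0021 -0.0015] t 1.77 pos [559.4 -50.7 280.5] yaw [ 1.7995e+02 -1.2000e-01  1.7991e+02] F [ 0.6 -0.1  0.1] w 60.0
```

View pics/c2.png

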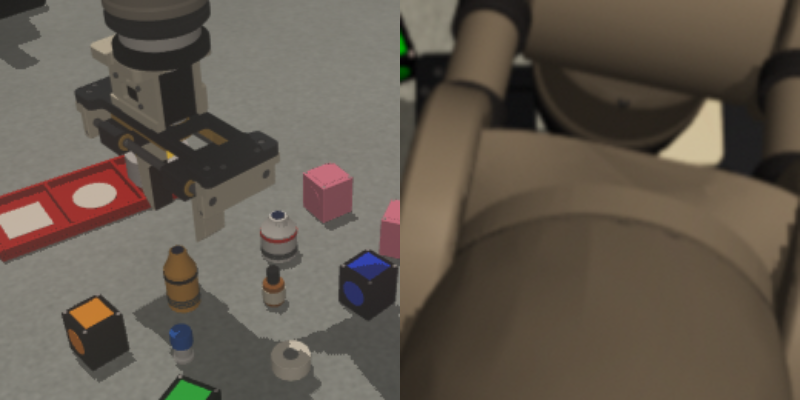

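The scene view shows the open gripper, settled above the brass objective at about (180,275) in the crop. In the top view the arm hides the work, so I rely on the scene camera. Descending with a few millimetres of correction.

```bash
python3 -m pendant '[[[-0.0055,-0.008,0.0],[0,0,0],0.06],[[-0.0055,-0.008,0.02],[0,0,0],0.06],[[-0.0055,-0.008,0.045],[0,0,0],0.06],[[-0.0055,-0.008,0.07],[0,0,0],0.06],[[-0.0055,-0.008,0.085],[0,0,0],0.06],[[-0.0055,-0.008,0.092],[0,0,0],0.06],[[-0.0055,-0.008,0.092],[0,0,0],0.06],[[-0.0055,-0.008,0.092],[0,0,0],0.06],[[-0.0055,-0.008,0.092],[0,0,0],0.06]]';python3 go.py 565 -59 28 180;  python3 -m pendant '[[[0,0,0],[0,0,0],0.04],[[0,0,0],[0,0,0],0.03],[[0,0,0],[0,0,0],0.02],[[0,0,0],[0,0,0],0.02],[[0,0,0],[0,0,0],0.02],[[0,0,0],[0,0,0],0.02],[[0,0,0],[0,0,0],0.02],[[0,0,0],[0,0,0],0.02]]';python3 go.py 565 -59 130 180
```

```text
time: 2.62
tool_pos: [565.7, -58.1, 190.8]
tcp_rot: [-3.141, 0.002, -3.141]
contact_force: [-0.0, 0.6, 0.1]
grip_width: 60.1
shift [ 0.0007 -0.0009  0.0038] turn [-0.0005  0.0024  0.0007] t 2.62 pos [565.7 -58.1 190.8] yaw [-1.7997e+02  1.4000e-01 -1.7996e+02] F [-0.   0.6  0.1] w 60.1
time: 3.28
tool_pos: [565.2, -58.4, 189.8]
tcp_rot: [-3.141, 0.001, -3.141]
contact_force: [-0.2, -1.1, 3.5]
grip_width: 30.9
shift [ 0.0002 -0.0007 -0.0992] turn [-0.0002  0.0005  0.0002] t 3.28 pos [565.2 -58.4 189.8] yaw [-1.7999e+02  3.0000e-02 -1.7999e+02] F [-0.2 -1.1  3.5] w 30.9
```

```bash
python3 -m pendant '[[[0,0,-0.01],[0,0,0],0.02],[[0,0,-0.03],[0,0,0],0.02],[[0,0,-0.06],[0,0,0],0.02],[[0,0,-0.09],[0,0,0],0.02],[[0,0.03,-0.1],[0,0,0],0.02],[[0.01,0.06,-0.1],[0,0,0],0.02],[[0.02,0.095,-0.1],[0,0,0],0.02],[[0.025,0.13,-0.1],[0,0,0],0.02],[[0.03,0.165,-0.1],[0,0,0],0.02],[[0.035,0.2,-0.1],[0,0,0],0.02]]';  python3 -m pendant '[[[0.002,0.035,0],[0,0,0],0.02],[[0.005,0.07,0],[0,0,0],0.02],[[0.007,0.095,0],[0,0,0],0.02],[[0.008,0.11,0],[0,0,0],0.02],[[0.009,0.118,0],[0,0,0],0.02],[[0.009,0.118,0],[0,0,0],0.02],[[0.009,0.118,0],[0,0,0],0.02],[[0.009,0.118,0],[0,0,0],0.02]]';python3 go.py 521 260 37.5 180;python3 - <<'E'
from plant import capture
import cv2,numpy as np
c=capture("scene")["color"]
cv2.imwrite("pics/c3.png",cv2.resize(c[160:460,300:600],(600,600))[:,:,::-1])
E
```

```text
time: 4.12
tool_pos: [529.3, 143.3, 289.8]
tcp_rot: [3.141, -0.001, 3.141]
contact_force: [0.2, 1.5, -1.6]
grip_width: 30.9
time: 4.78
tool_pos: [521.2, 258.7, 289.5]
tcp_rot: [-3.141, -0.0, 3.141]
contact_force: [-0.1, 0.4, -2.5]
grip_width: 31.4
shift [0.0002 0.0014 0.093 ] turn [-0.0004 -0.0004 -0.0008] t 4.78 pos [521.2 258.7 289.5] yaw [-1.7998e+02 -2.0000e-02  1.7995e+02] F [-0.1  0.4 -2.5] w 31.4
```

View pics/c3.png

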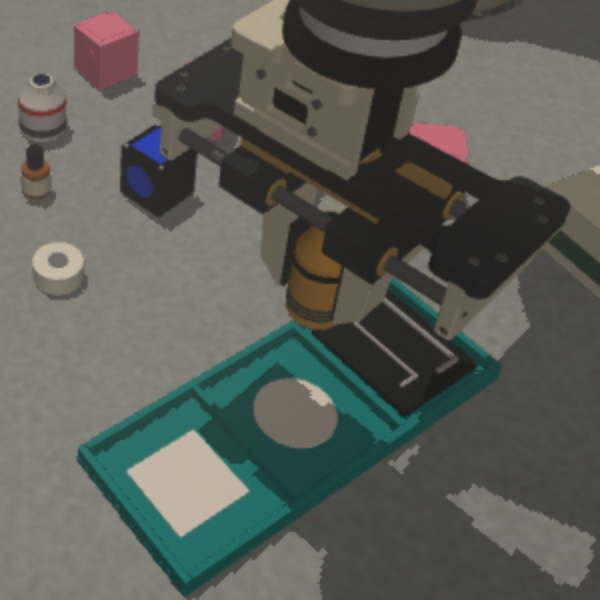

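The objective is held upright above the round pad, which is at (295,412) in the crop. Lowering it.

```bash
python3 -m pendant '[[[0,0.001,0.02],[0,0,0],0.02],[[0,0.001,0.05],[0,0,0],0.02],[[0,0.001,0.075],[0,0,0],0.02],[[0,0.001,0.085],[0,0,0],0.02],[[0,0.001,0.089],[0,0,0],0.02],[[0,0.001,0.092],[0,0,0],0.02],[[0,0.001,0.092],[0,0,0],0.02],[[0,0.001,0.092],[0,0,0],0.02],[[0,0.001,0.092],[0,0,0],0.02]]';python3 go.py 521 260 36.5 180
```

```text
time: 5.58
tool_pos: [521.5, 260.9, 198.8]
tcp_rot: [3.141, 0.002, -3.141]
contact_force: [0.4, 0.2, -1.7]
grip_width: 31.2
shift [ 0.0005 -0.0009  0.0033] turn [0.0009 0.0023 0.0002] t 5.58 pos [521.5 260.9 198.8] yaw [ 1.7995e+02  1.3000e-01 -1.7999e+02] F [ 0.4  0.2 -1.7] w 31.2
```

```bash
python3 -m pendant '[[[0,0,0.001],[0,0,0],0.02],[[0,0,0.0015],[0,0,0],0.02],[[0,0,0.002],[0,0,0],0.02],[[0,0,0.002],[0,0,0],0.02]]';python3 go.py 521 260 36.5 180
```

```text
time: 5.92
tool_pos: [521.1, 260.8, 195.8]
tcp_rot: [3.141, 0.001, -3.141]
contact_force: [0.5, -0.3, 0.7]
grip_width: 31.1
shift [ 0.0001 -0.0008  0.0003] turn [0.0003 0.0005 0.0003] t 5.92 pos [521.1 260.8 195.8] yaw [ 1.7998e+02  3.0000e-02 -1.7998e+02] F [ 0.5 -0.3  0.7] w 31.1
```

```bash
python3 -m pendant '[[[0,0,0],[0,0,0],0.036],[[0,0,0],[0,0,0],0.046],[[0,0,0],[0,0,0],0.046],[[0,0,-0.03],[0,0,0],0.046],[[0,0,-0.07],[0,0,0],0.06],[[0,0,-0.1],[0,0,0],0.06],[[-0.015,-0.03,-0.1],[0,0,0],0.06],[[-0.03,-0.065,-0.1],[0,0,0],0.06],[[-0.045,-0.1,-0.1],[0,0,0],0.06],[[-0.06,-0.135,-0.1],[0,0,0],0.06]]'; python3 -m pendant '[[[-0.015,-0.035,0],[0,0,0],0.06],[[-0.03,-0.07,0],[0,0,0],0.06],[[-0.045,-0.105,0],[0,0,0],0.06],[[-0.06,-0.14,0],[0,0,0],0.06],[[-0.07,-0.16,0],[0,0,0],0.06],[[-0.08,-0.18,0],[0,0,0],0.06],[[-0.08,-0.186,0],[0,0,0],0.06],[[-0.08,-0.186,0],[0,0,0],0.06],[[-0.08,-0.186,0],[0,0,0],0.06]]'; python3 go.py 661 -61 28 180;python3 - <<'E'
from plant import capture
import cv2,numpy as np
c=capture("scene")["color"]
cv2.imwrite("pics/c4.png",c[:,:,::-1])
E
```

```text
time: 6.75
tool_pos: [581.4, 124.5, 296.0]
tcp_rot: [3.141, 0.001, -3.14]
contact_force: [0.8, 0.4, 0.9]
grip_width: 60.1
time: 7.5
tool_pos: [660.7, -59.7, 295.2]
tcp_rot: [3.141, -0.001, 3.141]
contact_force: [0.3, -0.2, 0.5]
grip_width: 59.9
shift [-0.0004 -0.0013  0.1082] turn [ 0.0008 -0.001  -0.0001] t 7.5 pos [660.7 -59.7 295.2] yaw [ 1.7996e+02 -5.0000e-02  1.7999e+02] F [ 0.3 -0.2  0.5] w 59.9
```

View pics/c4.png

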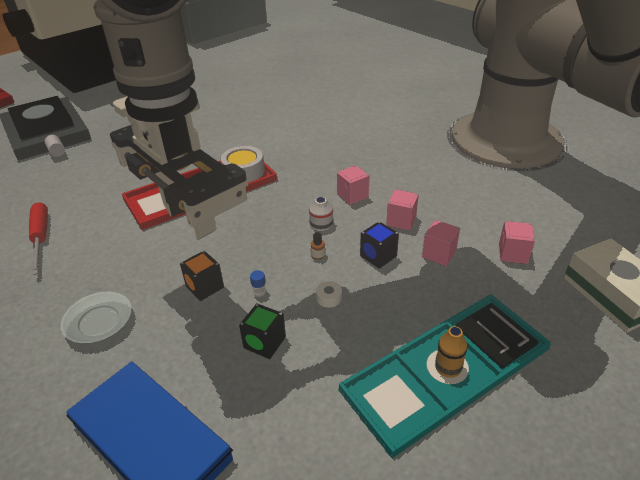

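The brass objective now stands on the teal round pad, at about (451,355) in the scene view. The gripper is over the amber cube at (202,275). Descending to grip it.

```bash
python3 -m pendant '[[[0,-0.001,0.03],[0,0,0],0.06],[[0,-0.001,0.06],[0,0,0],0.06],[[0,-0.001,0.085],[0,0,0],0.06],[[0,-0.001,0.1],[0,0,0],0.06],[[0,-0.001,0.107],[0,0,0],0.06],[[0,-0.001,0.107],[0,0,0],0.06],[[0,-0.001,0.107],[0,0,0],0.06],[[0,-0.001,0.107],[0,0,0],0.06]]'; python3 -m pendant '[[[0,0,0],[0,0,0],0.05],[[0,0,0],[0,0,0],0.04],[[0,0,0],[0,0,0],0.03],[[0,0,0],[0,0,0],0.03],[[0,0,0],[0,0,0],0.03],[[0,0,0],[0,0,0],0.03],[[0,0,0],[0,0,0],0.03]]';python3 go.py 603 247.5 130 171.1
```

```text
time: 8.22
tool_pos: [661.7, -60.7, 190.2]
tcp_rot: [-3.141, 0.003, -3.141]
contact_force: [-0.2, -0.5, 0.0]
grip_width: 59.9
time: 8.8
tool_pos: [661.3, -61.3, 189.1]
tcp_rot: [-3.141, 0.001, -3.141]
contact_force: [-0.4, -0.4, 5.6]
grip_width: 40.0
shift [ 0.0582  0.3088 -0.1   ] turn [-0.      0.0009  0.1555] t 8.8 pos [661.3 -61.3 189.1] yaw [-1.7999e+02  5.0000e-02 -1.7999e+02] F [-0.4 -0.4  5.6] w 40.0
```

```bash
python3 -m pendant '[[[0,0,-0.02],[0,0,0],0.03],[[0,0,-0.05],[0,0,0],0.03],[[0,0,-0.08],[0,0,0],0.03],[[0,0.02,-0.1],[0,0,0.02],0.03],[[0.01,0.055,-0.1],[0,0,0.04],0.03],[[0.016,0.09,-0.1],[0,0,0.06],0.03],[[0.024,0.125,-0.1],[0,0,0.08],0.03],[[0.03,0.16,-0.1],[0,0,0.1],0.03],[[0.036,0.195,-0.1],[0,0,0.12],0.03],[[0.042,0.23,-0.1],[0,0,0.155],0.03]]';python3 go.py 603 247.5 130 171.1
```

```text
time: 9.63
tool_pos: [618.4, 170.3, 287.9]
tcp_rot: [-3.141, -0.001, 2.986]
contact_force: [0.3, -0.2, -1.4]
grip_width: 39.6
shift [ 0.0272  0.0739 -0.0011] turn [-0.0003 -0.001  -0.0006] t 9.63 pos [618.4 170.3 287.9] yaw [-1.7999e+02 -6.0000e-02  1.7107e+02] F [ 0.3 -0.2 -1.4] w 39.6
```

```bash
python3 -m pendant '[[[0.012,0.035,0],[0,0,0],0.03],[[0.022,0.06,0],[0,0,0],0.03],[[0.027,0.074,0],[0,0,0],0.03],[[0.027,0.074,0],[0,0,0],0.03],[[0.027,0.074,0],[0,0,0],0.03],[[0.027,0.074,0.0],[0,0,0],0.03]]';python3 go.py 603 247.5 36 171.1
python3 - <<'E'
from plant import capture
import cv2,numpy as np
c=capture("scene");np.savez("pics/s5.npz",**c)
cv2.imwrite("pics/c5.png",cv2.resize(c["color"][200:460,310:570],(600,600))[:,:,::-1])
E
```

```text
time: 10.13
tool_pos: [604.2, 244.8, 288.1]
tcp_rot: [-3.141, -0.0, 2.986]
contact_force: [-0.2, 0.2, -0.9]
grip_width: 39.7
shift [0.0016 0.0025 0.0931] turn [-0.0008 -0.0003 -0.0003] t 10.13 pos [604.2 244.8 288.1] yaw [-1.7996e+02 -2.0000e-02  1.7108e+02] F [-0.2  0.2 -0.9] w 39.7
```

View pics/c5.png

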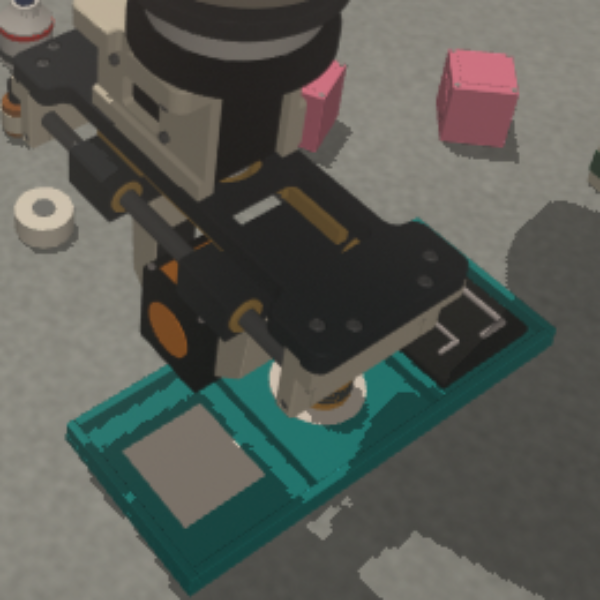

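The amber cube is held level, at about (180,330) in the crop, and is going toward the square pad at (195,465). The body will pass 83 mm from the brass objective and above it. Lowering.

```bash
python3 -m pendant '[[[0.001,0.002,0.02],[0,0,0],0.03],[[0.001,0.002,0.05],[0,0,0],0.03],[[0.001,0.002,0.075],[0,0,0],0.03],[[0.001,0.002,0.085],[0,0,0],0.03],[[0.001,0.002,0.09],[0,0,0],0.03],[[0.001,0.002,0.092],[0,0,0],0.03],[[0.001,0.002,0.092],[0,0,0],0.03],[[0.001,0.002,0.092],[0,0,0],0.03],[[0.001,0.002,0.093],[0,0,0],0.03],[[0.001,0.002,0.093],[0,0,0],0.03]]';python3 go.py 603 247.5 36 171.1
```

```text
time: 11.02
tool_pos: [603.4, 248.3, 196.5]
tcp_rot: [3.141, 0.002, 2.987]
contact_force: [-0.5, 0.1, -1.1]
grip_width: 39.6
shift [ 0.0003 -0.0008  0.0015] turn [0.0008 0.0017 0.0006] t 11.02 pos [603.4 248.3 196.5] yaw [1.7995e+02 1.0000e-01 1.7113e+02] F [-0.5  0.1 -1.1] w 39.6
```

```bash
python3 -m pendant '[[[0,0,0.001],[0,0,0],0.03],[[0,0,0.001],[0,0,0],0.03],[[0,0,0.001],[0,0,0],0.03],[[0,0,0.001],[0,0,0],0.05],[[0,0,0.001],[0,0,0],0.05],[[0,0,0.001],[0,0,0],0.05],[[0,0,-0.03],[0,0,0],0.05],[[0,0,-0.07],[0,0,0],0.05],[[0,0,-0.1],[0,0,0],0.06],[[0,0,-0.1],[0,0,-0.06],0.06]]';python3 go.py 445.6 -52.7 130 180
```

```text
time: 11.85
tool_pos: [604.6, 248.7, 303.0]
tcp_rot: [3.137, 0.011, 3.047]
contact_force: [0.5, 1.0, 0.5]
grip_width: 57.7
shift [ 0.1298 -0.3151  0.0111] turn [ 0.0039  0.0116 -0.0949] t 11.85 pos [604.6 248.7 303. ] yaw [179.74   0.65 174.56] F [0.5 1.  0.5] w 57.7
```

```bash
python3 -m pendant '[[[0.013,-0.032,0],[0,0,-0.02],0.06],[[0.026,-0.064,0],[0,0,-0.04],0.06],[[0.04,-0.1,0],[0,0,-0.06],0.06],[[0.055,-0.136,0],[0,0,-0.095],0.06],[[0.07,-0.172,0],[0,0,-0.095],0.06],[[0.084,-0.208,0],[0,0,-0.095],0.06],[[0.098,-0.244,0],[0,0,-0.095],0.06],[[0.113,-0.28,0],[0,0,-0.095],0.06],[[0.125,-0.305,0],[0,0,-0.095],0.06],[[0.129,-0.315,0],[0,0,-0.095],0.06]]';python3 -m pendant '[[[0,0,0],[0,0,0],0.06],[[0,0,0],[0,0,0],0.06],[[0,0,0],[0,0,0],0.06]]';python3 go.py 445.6 -52.7 25 180
python3 - <<'E'
from plant import capture
import cv2,numpy as np
c=capture("scene");np.savez("pics/s6.npz",**c)
cv2.imwrite("pics/c6.png",c["color"][:,:,::-1])
E
```

```text
time: 12.68
tool_pos: [443.2, -55.5, 295.5]
tcp_rot: [-3.141, -0.001, 3.139]
contact_force: [0.5, -0.4, 0.1]
grip_width: 60.2
time: 12.93
tool_pos: [445.6, -52.5, 295.5]
tcp_rot: [3.141, 0.001, -3.141]
contact_force: [-0.3, -0.0, 0.1]
grip_width: 59.9
shift [ 0.     -0.0003  0.1115] turn [0.0003 0.0008 0.0007] t 12.93 pos [445.6 -52.5 295.5] yaw [ 1.7998e+02  4.0000e-02 -1.7996e+02] F [-0.3 -0.   0.1] w 59.9
```

View pics/c6.png

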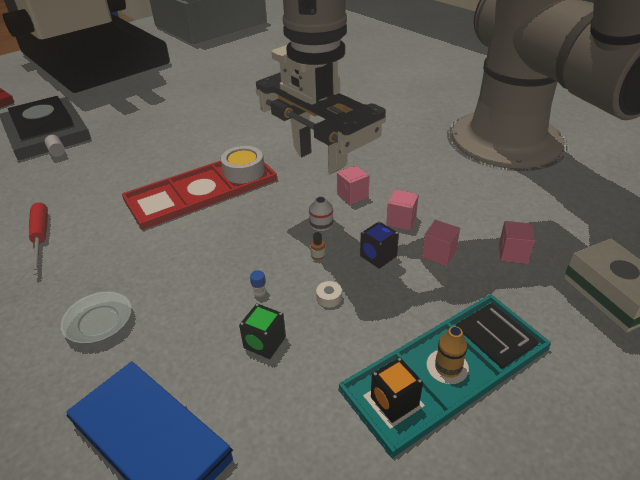

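The scene shows the amber cube on the teal square pad (397,390) and the brass objective on its pad (451,355), both upright. The gripper is above the silver objective (320,212). Descending on it, and measuring the two placements at the same time.

```bash
python3 -m pendant '[[[0,0,0.03],[0,0,0],0.06],[[0,0,0.06],[0,0,0],0.06],[[0,0,0.085],[0,0,0],0.06],[[0,0,0.1],[0,0,0],0.06],[[0,0,0.108],[0,0,0],0.06],[[0,0,0.11],[0,0,0],0.06],[[0,0,0.11],[0,0,0],0.06],[[0,0,0.11],[0,0,0],0.06]]'; python3 -m pendant '[[[0,0,0],[0,0,0],0.05],[[0,0,0],[0,0,0],0.04],[[0,0,0],[0,0,0],0.03],[[0,0,0],[0,0,0],0.03],[[0,0,0],[0,0,0],0.03],[[0,0,0],[0,0,0],0.03],[[0,0,0],[0,0,0],0.03]]';python3 go.py 535.5 -270 130 180
python3 - <<'E'
from h import *
S=dict(np.load("pics/s6.npz"))
c=blob(S["color"],(5,120,110),(22,255,255),(365,350,425,392));print("amber S",cen(c),ray(S,cen(c),52),cv2.minAreaRect(ray(S,c.reshape(-1,2),52).astype(np.float32)))
print("pads S: square 604.5 249.5 round 522.2 261.9; brass nose",ray(S,(455.5,330),72))
E
```

```text
time: 13.65
tool_pos: [445.5, -52.9, 186.1]
tcp_rot: [-3.141, 0.001, -3.141]
contact_force: [-0.1, -0.4, 0.8]
grip_width: 59.9
time: 14.23
tool_pos: [445.1, -53.3, 185.9]
tcp_rot: [-3.141, 0.001, -3.142]
contact_force: [-1.1, 0.4, 6.6]
grip_width: 37.3
shift [-0.0905 -0.2167 -0.1029] turn [-0.0002  0.001   0.    ] t 14.23 pos [445.1 -53.3 185.9] yaw [-1.7999e+02  5.0000e-02 -1.8000e+02] F [-1.1  0.4  6.6] w 37.3
amber S [396.71510957 376.99769319] [[603.89685978 250.22350758]] ((603.7394409179688, 250.00927734375), (29.148681640625, 28.97297477722168), 81.10930633544922)
pads S: square 604.5 249.5 round 522.2 261.9; brass nose [[520.74823152 262.15003203]]
```

Both placements are within about 1 mm of their pads as seen by the same camera. The silver objective is gripped at 37.3 mm. Carrying it to the red round pad.

```bash
python3 -m pendant '[[[0,0,-0.02],[0,0,0],0.03],[[0,0,-0.05],[0,0,0],0.03],[[0,0,-0.08],[0,0,0],0.03],[[-0.01,-0.02,-0.1],[0,0,0],0.03],[[-0.02,-0.05,-0.1],[0,0,0],0.03],[[-0.034,-0.083,-0.1],[0,0,0],0.03],[[-0.048,-0.116,-0.1],[0,0,0],0.03],[[-0.062,-0.15,-0.1],[0,0,0],0.03],[[-0.075,-0.182,-0.1],[0,0,0],0.03],[[-0.086,-0.206,-0.1],[0,0,0],0.03]]'; python3 -m pendant '[[[-0.005,-0.011,0],[0,0,0],0.03],[[-0.005,-0.011,0],[0,0,0],0.03],[[-0.005,-0.011,0],[0,0,0],0.03],[[-0.005,-0.011,0],[0,0,0],0.03]]';python3 go.py 535.5 -270 33 180
```

```text
time: 15.07
tool_pos: [531.2, -261.8, 285.0]
tcp_rot: [-3.141, -0.0, 3.14]
contact_force: [-0.0, 0.8, -0.7]
grip_width: 36.9
time: 15.4
tool_pos: [535.5, -269.2, 284.9]
tcp_rot: [3.14, -0.002, -3.141]
contact_force: [-0.4, 0.9, -2.1]
grip_width: 36.9
shift [-0.0002 -0.0009  0.0929] turn [ 0.0015 -0.0016  0.0005] t 15.4 pos [ 535.5 -269.2  284.9] yaw [ 1.7991e+02 -9.0000e-02 -1.7997e+02] F [-0.4  0.9 -2.1] w 36.9
```

```bash
python3 -m pendant '[[[0,-0.001,0.02],[0,0,0],0.03],[[0,-0.001,0.05],[0,0,0],0.03],[[0,-0.001,0.075],[0,0,0],0.03],[[0,-0.001,0.085],[0,0,0],0.03],[[0,-0.001,0.09],[0,0,0],0.03],[[0,-0.001,0.092],[0,0,0],0.03],[[0,-0.001,0.092],[0,0,0],0.03],[[0,-0.001,0.093],[0,0,0],0.03],[[0,-0.001,0.093],[0,0,0],0.03],[[0,-0.001,0.093],[0,0,0],0.03]]';python3 go.py 535.5 -270 33 180
```

```text
time: 16.23
tool_pos: [536.2, -271.3, 193.4]
tcp_rot: [-3.141, 0.001, -3.141]
contact_force: [0.0, 0.3, -1.4]
grip_width: 37.0
shift [0.0007 0.0013 0.0014] turn [-0.0009  0.0015  0.0002] t 16.23 pos [ 536.2 -271.3  193.4] yaw [-1.7995e+02  8.0000e-02 -1.7999e+02] F [ 0.   0.3 -1.4] w 37.0
```

Next I set it down, release, rise and go to the blue cube at (435, 64).

```bash
python3 -m pendant '[[[0,0.001,0.001],[0,0,0],0.03],[[0,0.001,0.0015],[0,0,0],0.03],[[0,0.001,0.0015],[0,0,0],0.03],[[0,0.001,0.0015],[0,0,0],0.047],[[0,0.001,0.0015],[0,0,0],0.047],[[0,0.001,0.0015],[0,0,0],0.047],[[0,0.001,-0.03],[0,0,0],0.047],[[0,0.001,-0.07],[0,0,0],0.047],[[0,0.001,-0.1],[0,0,0],0.06],[[0,0.001,-0.105],[0,0,0],0.06]]';python3 -m pendant '[[[0.01,0.03,0],[0,0,0],0.06],[[0.02,0.066,0],[0,0,0],0.06],[[0.03,0.1,0],[0,0,0],0.06],[[0.04,0.136,0],[0,0,0],0.06],[[0.05,0.172,0],[0,0,0],0.06],[[0.06,0.208,0],[0,0,0],0.06],[[0.07,0.244,0],[0,0,0],0.06],[[0.08,0.28,0],[0,0,0],0.06],[[0.09,0.31,0],[0,0,0],0.06],[[0.1,0.334,0],[0,0,0],0.06]]';python3 -m pendant '[[[0,0,0],[0,0,0],0.06],[[0,0,0],[0,0,0],0.06],[[0,0,0],[0,0,0],0.06]]';python3 go.py 434.8 64 28 180
python3 - <<'E'
from plant import capture
import cv2,numpy as np
c=capture("scene");np.savez("pics/s7.npz",**c)
a=c["color"]
cv2.imwrite("pics/c7.png",np.hstack([cv2.resize(a[120:280,110:310],(500,400)),cv2.resize(a[120:280,310:430],(300,400))])[:,:,::-1])
E
```

```text
time: 17.07
tool_pos: [537.1, -270.9, 303.3]
tcp_rot: [-3.136, 0.008, -3.141]
contact_force: [1.5, -0.2, -0.1]
grip_width: 55.8
time: 17.9
tool_pos: [434.8, 65.8, 297.1]
tcp_rot: [3.141, -0.001, -3.14]
contact_force: [0.4, -0.8, -0.7]
grip_width: 59.7
time: 18.15
tool_pos: [436.2, 63.5, 297.3]
tcp_rot: [-3.141, 0.0, -3.141]
contact_force: [-0.4, 0.3, -0.3]
grip_width: 60.3
shift [0.0014 0.0005 0.1103] turn [-0.0002  0.0003  0.0007] t 18.15 pos [436.2  63.5 297.3] yaw [-1.7999e+02  2.0000e-02 -1.7996e+02] F [-0.4  0.3 -0.3] w 60.3
```

View pics/c7.png

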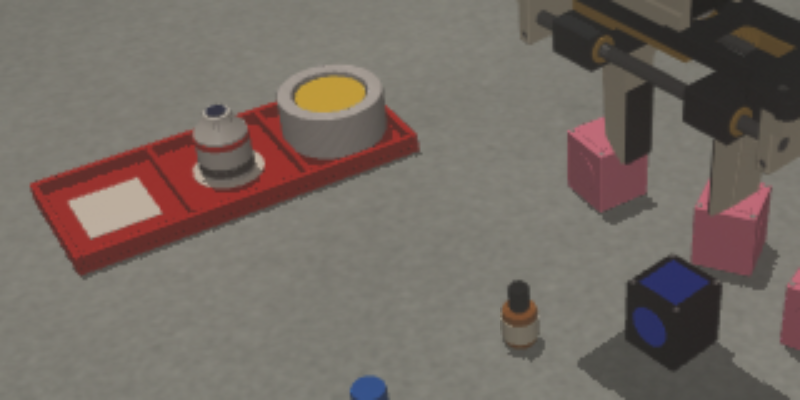

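The silver objective stands upright on the red round pad, at (225,150) in the crop. The gripper is above the blue cube at (673,310), and the pink cubes are clear of the fingers. Gripping the blue cube.

```bash
python3 -m pendant '[[[0.0015,0.0005,0.03],[0,0,0],0.06],[[0.0015,0.0005,0.06],[0,0,0],0.06],[[0.0015,0.0005,0.085],[0,0,0],0.06],[[0.0015,0.0005,0.1],[0,0,0],0.06],[[0.0015,0.0005,0.107],[0,0,0],0.06],[[0.0015,0.0005,0.109],[0,0,0],0.06],[[0.0015,0.0005,0.109],[0,0,0],0.06],[[0.0015,0.0005,0.109],[0,0,0],0.06]]'; python3 -m pendant '[[[0,0,0],[0,0,0],0.05],[[0,0,0],[0,0,0],0.04],[[0,0,0],[0,0,0],0.03],[[0,0,0],[0,0,0],0.03],[[0,0,0],[0,0,0],0.03],[[0,0,0],[0,0,0],0.03],[[0,0,0],[0,0,0],0.03]]';python3 go.py 617.5 -283 130 170.7
```

```text
time: 18.87
tool_pos: [435.0, 63.9, 189.2]
tcp_rot: [3.142, 0.002, 3.141]
contact_force: [-0.2, 0.4, 0.0]
grip_width: 59.6
time: 19.45
tool_pos: [434.5, 64.3, 189.0]
tcp_rot: [3.142, 0.001, -3.141]
contact_force: [-0.5, -0.2, 6.3]
grip_width: 39.8
shift [-0.1829 -0.3474 -0.0998] turn [1.000e-04 1.100e-03 1.627e-01] t 19.45 pos [434.5  64.3 189. ] yaw [ 1.8000e+02  6.0000e-02 -1.7998e+02] F [-0.5 -0.2  6.3] w 39.8
```

```bash
python3 -m pendant '[[[0,0,-0.02],[0,0,0],0.03],[[0,0,-0.05],[0,0,0],0.03],[[0,0,-0.085],[0,0,0],0.03],[[-0.01,-0.02,-0.1],[0,0,0.02],0.03],[[-0.025,-0.05,-0.1],[0,0,0.04],0.03],[[-0.042,-0.083,-0.1],[0,0,0.06],0.03],[[-0.06,-0.116,-0.1],[0,0,0.08],0.03],[[-0.078,-0.15,-0.1],[0,0,0.1],0.03],[[-0.096,-0.183,-0.1],[0,0,0.13],0.03],[[-0.114,-0.216,-0.1],[0,0,0.163],0.03]]';python3 go.py 617.5 -283 130 170.7
```

```text
time: 20.28
tool_pos: [548.8, -153.3, 288.2]
tcp_rot: [3.141, -0.001, 2.977]
contact_force: [-0.1, 0.9, -0.2]
grip_width: 39.7
shift [-0.089  -0.1167 -0.0009] turn [ 0.0003 -0.0006 -0.002 ] t 20.28 pos [ 548.8 -153.3  288.2] yaw [ 1.7998e+02 -4.0000e-02  1.7059e+02] F [-0.1  0.9 -0.2] w 39.7
```

```bash
python3 -m pendant '[[[-0.022,-0.028,0],[0,0,0],0.03],[[-0.044,-0.056,0],[0,0,0],0.03],[[-0.066,-0.085,0],[0,0,0],0.03],[[-0.08,-0.104,0],[0,0,0],0.03],[[-0.0885,-0.115,0],[0,0,0],0.03],[[-0.0885,-0.115,0],[0,0,0],0.03],[[-0.0885,-0.115,0],[0,0,0],0.03],[[-0.0885,-0.115,0],[0,0,0],0.03]]';python3 go.py 617.5 -283 36 170.7
```

```text
time: 20.95
tool_pos: [616.7, -278.5, 287.9]
tcp_rot: [3.141, -0.002, 2.979]
contact_force: [-0.5, 0.5, -1.0]
grip_width: 40.1
shift [-0.0016 -0.0044  0.0929] turn [ 0.0011 -0.0017  0.    ] t 20.95 pos [ 616.7 -278.5  287.9] yaw [ 1.7994e+02 -1.0000e-01  1.7070e+02] F [-0.5  0.5 -1. ] w 40.1
```

```bash
python3 -m pendant '[[[-0.001,-0.003,0.02],[0,0,0],0.03],[[-0.001,-0.003,0.05],[0,0,0],0.03],[[-0.001,-0.003,0.075],[0,0,0],0.03],[[-0.001,-0.003,0.085],[0,0,0],0.03],[[-0.001,-0.003,0.089],[0,0,0],0.03],[[-0.001,-0.003,0.089],[0,0,0],0.03],[[-0.001,-0.003,0.089],[0,0,0],0.03],[[-0.001,-0.003,0.089],[0,0,0],0.03],[[-0.001,-0.003,0.089],[0,0,0],0.03],[[-0.001,-0.003,0.089],[0,0,0],0.03]]';python3 go.py 617.5 -283 36 170.7
```

```text
time: 21.78
tool_pos: [617.9, -282.7, 200.7]
tcp_rot: [-3.141, 0.002, 2.979]
contact_force: [0.8, 1.0, -0.9]
grip_width: 40.0
shift [ 0.0003 -0.0003  0.0057] turn [-0.0007  0.0019 -0.0004] t 21.78 pos [ 617.9 -282.7  200.7] yaw [-1.7996e+02  1.1000e-01  1.7068e+02] F [ 0.8  1.  -0.9] w 40.0
```

```bash
python3 -m pendant '[[[0,0,0.003],[0,0,0],0.03],[[0,0,0.005],[0,0,0],0.03],[[0,0,0.0055],[0,0,0],0.03],[[0,0,0.0055],[0,0,0],0.03],[[0,0,0.0055],[0,0,0],0.03]]';python3 go.py 617.5 -283 36 170.7; python3 -m pendant '[[[0,0,0],[0,0,0],0.05],[[0,0,0],[0,0,0],0.05],[[0,0,0],[0,0,0],0.05],[[0,0,-0.03],[0,0,0],0.05],[[0,0,-0.07],[0,0,0],0.05],[[0,0,-0.1],[0,0,0],0.058],[[0,0,-0.1],[0,0,-0.08],0.058],[[0,0,-0.1],[0,0,-0.163],0.058],[[0,0,-0.1],[0,0,-0.163],0.058],[[0,0,-0.1],[0,0,-0.163],0.058]]';python3 go.py 546.9 75.7 130 180
```

```text
time: 22.2
tool_pos: [617.7, -282.7, 195.0]
tcp_rot: [-3.141, 0.001, 2.979]
contact_force: [-3.6, 1.3, 6.2]
grip_width: 39.9
shift [ 0.0001 -0.0003 -0.    ] turn [-0.0003  0.0009 -0.0005] t 22.2 pos [ 617.7 -282.7  195. ] yaw [-1.7998e+02  5.0000e-02  1.7067e+02] F [-3.6  1.3  6.2] w 39.9
time: 23.03
tool_pos: [617.5, -282.6, 293.5]
tcp_rot: [3.141, -0.001, 3.139]
contact_force: [-0.3, -0.5, 0.6]
grip_width: 57.8
shift [0.0714 0.3581 0.0047] turn [ 0.0005 -0.0007 -0.0022] t 23.03 pos [ 617.5 -282.6  293.5] yaw [ 1.7997e+02 -4.0000e-02  1.7987e+02] F [-0.3 -0.5  0.6] w 57.8
```

```bash
python3 -m pendant '[[[0.007,0.035,0],[0,0,0],0.058],[[0.014,0.073,0],[0,0,0],0.058],[[0.022,0.112,0],[0,0,0],0.058],[[0.03,0.151,0],[0,0,0],0.058],[[0.038,0.19,0],[0,0,0],0.058],[[0.046,0.23,0],[0,0,0],0.058],[[0.054,0.268,0],[0,0,0],0.058],[[0.062,0.307,0],[0,0,0],0.058],[[0.068,0.342,0],[0,0,0],0.058],[[0.071,0.358,0],[0,0,0],0.058]]'; python3 -m pendant '[[[0,0,0],[0,0,0],0.058],[[0,0,0],[0,0,0],0.058],[[0,0,0],[0,0,0],0.058]]';python3 go.py 546.9 75.7 24 180
python3 - <<'E'
from plant import capture
import cv2,numpy as np
from h import *
c=capture("scene");np.savez("pics/s8.npz",**c)
S=c
b=blob(S["color"],(110,120,90),(130,255,255),(125,150,185,215));print("blue S",cen(b),ray(S,cen(b),52),cv2.minAreaRect(ray(S,b.reshape(-1,2),52).astype(np.float32)),"pad S 618.5 -280.9")
a=c["color"]
cv2.imwrite("pics/c8.png",np.hstack([cv2.resize(a[120:280,110:310],(500,400)),cv2.resize(a[200:320,280:370],(300,400))])[:,:,::-1])
E
```

```text
time: 23.87
tool_pos: [545.3, 79.1, 293.5]
tcp_rot: [3.14, -0.002, -3.142]
contact_force: [-0.3, -0.0, -0.8]
grip_width: 58.3
time: 24.12
tool_pos: [546.8, 74.7, 293.6]
tcp_rot: [-3.141, -0.0, 3.141]
contact_force: [-0.5, 0.8, -0.3]
grip_width: 58.2
shift [-0.0002  0.001   0.1106] turn [-0.0003 -0.0003 -0.0011] t 24.12 pos [546.8  74.7 293.6] yaw [-1.7998e+02 -2.0000e-02  1.7994e+02] F [-0.5  0.8 -0.3] w 58.2
blue S [149.14666667 180.78358974] [[ 619.05077974 -279.88006081]] ((618.864013671875, -280.0610656738281), (29.451032638549805, 29.35160255432129), 80.72868347167969) pad S 618.5 -280.9
```

View pics/c8.png

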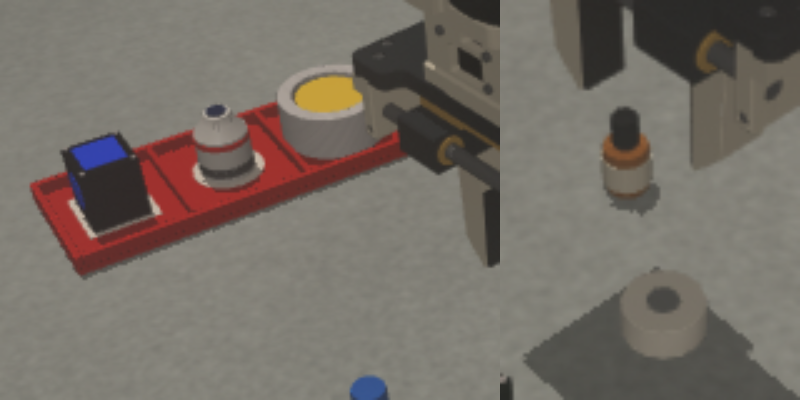

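The blue cube sits about 1 mm from the centre of its square pad and is square to it. The silver objective is on its pad. The gripper is centred over the blank, at (663,310) in the crop. The dropper bottle is clear. Picking the blank with the tips about 5 mm above the bench.

```bash
python3 -m pendant '[[[0,0.001,0.03],[0,0,0],0.058],[[0,0.001,0.06],[0,0,0],0.058],[[0,0.001,0.085],[0,0,0],0.058],[[0,0.001,0.1],[0,0,0],0.058],[[0,0.001,0.107],[0,0,0],0.058],[[0,0.001,0.11],[0,0,0],0.058],[[0,0.001,0.11],[0,0,0],0.058],[[0,0.001,0.11],[0,0,0],0.058],[[0,0.001,0.11],[0,0,0],0.058]]'; python3 -m pendant '[[[0,0,0],[0,0,0],0.05],[[0,0,0],[0,0,0],0.04],[[0,0,0],[0,0,0],0.03],[[0,0,0],[0,0,0],0.026],[[0,0,0],[0,0,0],0.026],[[0,0,0],[0,0,0],0.026],[[0,0,0],[0,0,0],0.026],[[0,0,0],[0,0,0],0.026]]';python3 go.py 453.5 -256.5 140 180
```

```text
time: 24.92
tool_pos: [547.1, 76.1, 185.1]
tcp_rot: [3.142, 0.002, 3.141]
contact_force: [0.2, -0.1, -0.2]
grip_width: 58.2
time: 25.58
tool_pos: [546.6, 76.4, 184.3]
tcp_rot: [3.141, 0.0, -3.141]
contact_force: [-2.6, 0.5, 4.5]
grip_width: 34.8
shift [ 0.0932 -0.3329 -0.1148] turn [0.0001 0.0005 0.0003] t 25.58 pos [546.6  76.4 184.3] yaw [ 1.7999e+02  3.0000e-02 -1.7998e+02] F [-2.6  0.5  4.5] w 34.8
```

```bash
python3 -m pendant '[[[0,0,-0.02],[0,0,0],0.026],[[0,0,-0.055],[0,0,0],0.026],[[0,0,-0.09],[0,0,0],0.026],[[0.006,-0.02,-0.115],[0,0,0],0.026],[[0.015,-0.052,-0.115],[0,0,0],0.026],[[0.025,-0.088,-0.115],[0,0,0],0.026],[[0.035,-0.125,-0.115],[0,0,0],0.026],[[0.045,-0.162,-0.115],[0,0,0],0.026],[[0.056,-0.199,-0.115],[0,0,0],0.026],[[0.067,-0.236,-0.115],[0,0,0],0.026]]';python3 -m pendant '[[[0.01,-0.036,0],[0,0,0],0.026],[[0.02,-0.07,0],[0,0,0],0.026],[[0.024,-0.088,0],[0,0,0],0.026],[[0.026,-0.096,0],[0,0,0],0.026],[[0.026,-0.097,0],[0,0,0],0.026],[[0.026,-0.097,0],[0,0,0],0.026],[[0.026,-0.097,0],[0,0,0],0.026],[[0.026,-0.097,0],[0,0,0],0.026]]';python3 go.py 453.5 -256.5 64 180
python3 - <<'E'
from plant import capture
import cv2,numpy as np
c=capture("scene");a=c["color"]
cv2.imwrite("pics/c9.png",cv2.resize(a[60:220,140:340],(750,600))[:,:,::-1])
E
```

```text
time: 26.42
tool_pos: [478.7, -161.2, 298.7]
tcp_rot: [3.141, -0.0, -3.141]
contact_force: [0.5, -0.3, 0.2]
grip_width: 35.0
time: 27.08
tool_pos: [454.0, -255.3, 298.8]
tcp_rot: [3.141, -0.0, -3.14]
contact_force: [0.7, 0.2, 0.4]
grip_width: 34.9
shift [ 0.0005 -0.0013  0.0758] turn [ 0.0006 -0.0002  0.0021] t 27.08 pos [ 454.  -255.3  298.8] yaw [ 1.7996e+02 -1.0000e-02 -1.7988e+02] F [0.7 0.2 0.4] w 34.9
```

View pics/c9.png

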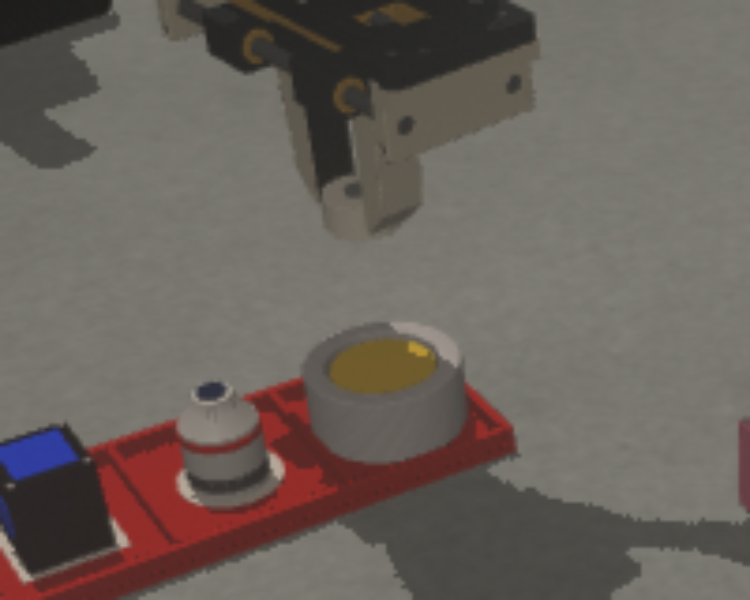

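The blank is held level above the well at (350,210); the well itself is at (383,370) in the crop. Lowering it gently onto the follower.

```bash
python3 -m pendant '[[[0.0005,-0.001,0.025],[0,0,0],0.026],[[0.0005,-0.001,0.05],[0,0,0],0.026],[[0.0005,-0.001,0.065],[0,0,0],0.026],[[0.0005,-0.001,0.072],[0,0,0],0.026],[[0.0005,-0.001,0.0745],[0,0,0],0.026],[[0.0005,-0.001,0.0745],[0,0,0],0.026],[[0.0005,-0.001,0.0745],[0,0,0],0.026],[[0.0005,-0.001,0.0745],[0,0,0],0.026],[[0.0005,-0.001,0.0745],[0,0,0],0.026]]'; python3 -m pendant '[[[0,0,0.001],[0,0,0],0.026],[[0,0,0.002],[0,0,0],0.026],[[0,0,0.0025],[0,0,0],0.026],[[0,0,0.0025],[0,0,0],0.026]]';python3 go.py 453.5 -256.5 62.3 180
```

```text
time: 27.88
tool_pos: [453.4, -257.8, 225.4]
tcp_rot: [-3.141, 0.002, -3.141]
contact_force: [-1.0, -0.2, -0.3]
grip_width: 35.0
time: 28.22
tool_pos: [453.1, -257.7, 221.9]
tcp_rot: [3.141, -0.0, -3.141]
contact_force: [0.2, 0.5, -0.5]
grip_width: 35.1
shift [-0.0004  0.0012  0.0006] turn [ 0.0002 -0.0001  0.0001] t 28.22 pos [ 453.1 -257.7  221.9] yaw [ 1.7999e+02 -1.0000e-02 -1.7999e+02] F [ 0.2  0.5 -0.5] w 35.1
```

```bash
python3 -m pendant '[[[0,0.001,0.0005],[0,0,0],0.026],[[0,0.001,0.001],[0,0,0],0.026],[[0,0.001,0.001],[0,0,0],0.026],[[0,0.001,0.001],[0,0,0],0.026]]'; python3 -m pendant '[[[0,0,0],[0,0,0],0.045],[[0,0,0],[0,0,0],0.05],[[0,0,0],[0,0,0],0.05],[[0,0,-0.02],[0,0,0],0.05],[[0,0,-0.05],[0,0,0],0.05],[[0,0,-0.05],[0,0,0],0.02],[[0,0,-0.05],[0,0,0],0.0],[[0,0,-0.05],[0,0,0],0.0],[[0,0,-0.05],[0,0,0],0.0],[[0,0,-0.05],[0,0,0],0.0]]';python3 go.py 453.5 -256.5 72 180;python3 - <<'E'
from plant import capture
import cv2,numpy as np
c=capture("scene");a=c["color"];b=capture("top")["color"]
cv2.imwrite("pics/c10.png",np.hstack([cv2.resize(a[80:200,180:300],(400,400)),cv2.resize(b[220:320,420:520],(400,400))])[:,:,::-1])
E
```

```text
time: 28.55
tool_pos: [453.1, -256.6, 221.2]
tcp_rot: [3.142, 0.0, -3.141]
contact_force: [-0.9, 0.8, 3.7]
grip_width: 34.8
time: 29.38
tool_pos: [452.9, -256.5, 269.9]
tcp_rot: [3.14, -0.002, -3.141]
contact_force: [-0.1, -0.2, 0.2]
grip_width: 21.3
shift [-0.0007 -0.0001  0.0389] turn [ 0.0014 -0.0016  0.0002] t 29.38 pos [ 452.9 -256.5  269.9] yaw [ 1.7992e+02 -9.0000e-02 -1.7999e+02] F [-0.1 -0.2  0.2] w 21.3
```

View pics/c10.png

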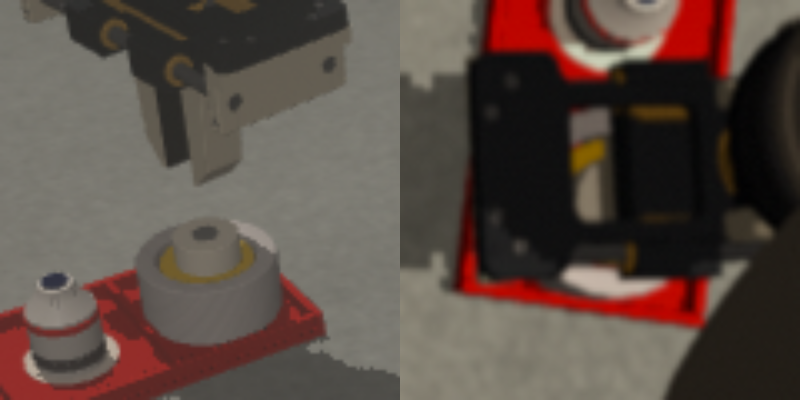

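The blank lies flat and centred on the follower, at (205,240) in the left crop. The fingers are still closing, so I wait for that and then push in steps.

```bash
python3 -m pendant '[[[0.0005,0,0.01],[0,0,0],0],[[0.0005,0,0.02],[0,0,0],0],[[0.0005,0,0.03],[0,0,0],0],[[0.0005,0,0.03],[0,0,0],0],[[0.0005,0,0.03],[0,0,0],0],[[0.0005,0,0.03],[0,0,0],0],[[0.0005,0,0.03],[0,0,0],0]]'; python3 go.py 453.5 -256.5 59 180; python3 -m pendant '[[[0,0,0.004],[0,0,0],0],[[0,0,0.008],[0,0,0],0],[[0,0,0.011],[0,0,0],0],[[0,0,0.013],[0,0,0],0],[[0,0,0.015],[0,0,0],0],[[0,0,0.015],[0,0,0],0],[[0,0,0.015],[0,0,0],0],[[0,0,0.015],[0,0,0],0]]'; python3 go.py 453.5 -256.5 59 180
```

```text
time: 30.07
tool_pos: [452.8, -256.8, 241.2]
tcp_rot: [-3.141, 0.001, -3.141]
contact_force: [1.1, 0.6, 0.0]
grip_width: 0.4
shift [-0.0007  0.0003  0.0232] turn [-0.0003  0.0005  0.0002] t 30.07 pos [ 452.8 -256.8  241.2] yaw [-1.7998e+02  3.0000e-02 -1.7999e+02] F [1.1 0.6 0. ] w 0.4
time: 30.73
tool_pos: [452.7, -256.7, 225.9]
tcp_rot: [-3.142, 0.0, -3.141]
contact_force: [-0.2, -0.3, 1.9]
grip_width: 0.8
shift [-0.0008  0.0002  0.0079] turn [-0.      0.0002  0.0002] t 30.73 pos [ 452.7 -256.7  225.9] yaw [-1.8000e+02  1.0000e-02 -1.7999e+02] F [-0.2 -0.3  1.9] w 0.8
```

```bash
python3 -m pendant '[[[0,0,0.001],[0,0,0],0],[[0,0,0.002],[0,0,0],0],[[0,0,0.003],[0,0,0],0],[[0,0,0.004],[0,0,0],0]]';  python3 -m pendant '[[[0,0,0.001],[0,0,0],0],[[0,0,0.002],[0,0,0],0],[[0,0,0.002],[0,0,0],0],[[0,0,0.002],[0,0,0],0]]'; python3 -m pendant '[[[0,0,0.0005],[0,0,0],0],[[0,0,0.001],[0,0,0],0],[[0,0,0.0015],[0,0,0],0],[[0,0,0.0015],[0,0,0],0],[[0,0,0.0015],[0,0,0],0]]';python3 go.py 453.5 -256.5 59 180
```

```text
time: 31.07
tool_pos: [452.6, -256.7, 222.4]
tcp_rot: [-3.141, 0.0, -3.141]
contact_force: [-1.7, 1.2, 7.4]
grip_width: 0.4
time: 31.4
tool_pos: [452.7, -256.7, 220.3]
tcp_rot: [-3.141, 0.0, -3.141]
contact_force: [-0.1, 1.4, 4.8]
grip_width: 0.5
time: 31.82
tool_pos: [452.7, -256.7, 218.9]
tcp_rot: [-3.141, 0.0, -3.141]
contact_force: [-0.6, 1.9, 6.9]
grip_width: 0.3
shift [-0.0008  0.0002  0.0009] turn [-0.0002  0.0004  0.0002] t 31.82 pos [ 452.7 -256.7  218.9] yaw [-1.7999e+02  2.0000e-02 -1.7999e+02] F [-0.6  1.9  6.9] w 0.3
```

Tips are about 1 mm from flush at 7 N. I press in half-millimetre steps until the force rises on the stop.

```bash
for i in 1 2 3; do python3 -m pendant '[[[0,0,0.0005],[0,0,0],0],[[0,0,0.0007],[0,0,0],0],[[0,0,0.0007],[0,0,0],0],[[0,0,0.0007],[0,0,0],0]]' | grep -E 'tool_pos|force'; done
```

```text
tool_pos: [452.7, -256.7, 218.2]
contact_force: [-1.0, 0.5, 6.9]
tool_pos: [452.6, -256.6, 218.1]
contact_force: [-2.5, 1.5, 12.4]
tool_pos: [452.6, -256.6, 218.0]
contact_force: [-4.0, 3.1, 18.6]
```

The stop is reached at TCP 218.1, which is tips at 40 mm, with the force climbing to 18.6 N. Retreating to check.

```bash
python3 -m pendant '[[[0,0,-0.005],[0,0,0],0],[[0,0,-0.03],[0,0,0],0],[[0,0,-0.07],[0,0,0],0],[[0,0,-0.11],[0,0,0],0],[[0.01,0.03,-0.13],[0,0,0],0],[[0.02,0.06,-0.13],[0,0,0],0],[[0.03,0.095,-0.13],[0,0,0],0],[[0.04,0.13,-0.13],[0,0,0],0],[[0.045,0.165,-0.13],[0,0,0],0],[[0.05,0.2,-0.13],[0,0,0],0]]'; python3 -m pendant '[[[0,0.035,0],[0,0,0],0.03],[[0,0.07,0],[0,0,0],0.03],[[0,0.1,0],[0,0,0],0.03],[[0,0.1,0],[0,0,0],0.03],[[0,0.1,0],[0,0,0],0.03],[[0,0.1,0],[0,0,0],0.03]]'; python3 - <<'E'
from plant import capture,get_obs
import cv2,numpy as np
o=get_obs();print(o["time"],o["tool_pos"])
a=capture("scene")["color"]
cv2.imwrite("pics/c11.png",cv2.resize(a[130:480,60:580],(780,525),interpolation=2)[:,:,::-1])
b=capture("top")["color"]
cv2.imwrite("pics/c12.png",np.hstack([cv2.resize(a[135:215,120:280],(800,400),interpolation=2)])[:,:,::-1])
E
```

```text
time: 33.65
tool_pos: [401.6, -55.2, 346.3]
tcp_rot: [3.141, -0.0, 3.141]
contact_force: [0.6, 0.6, -0.1]
grip_width: 0.4
time: 34.15
tool_pos: [402.6, 43.1, 346.2]
tcp_rot: [-3.141, -0.0, -3.141]
contact_force: [0.1, -0.4, 0.4]
grip_width: 29.8
34.15 [402.55607479  43.10516254 346.21584244]
```

View pics/c11.png

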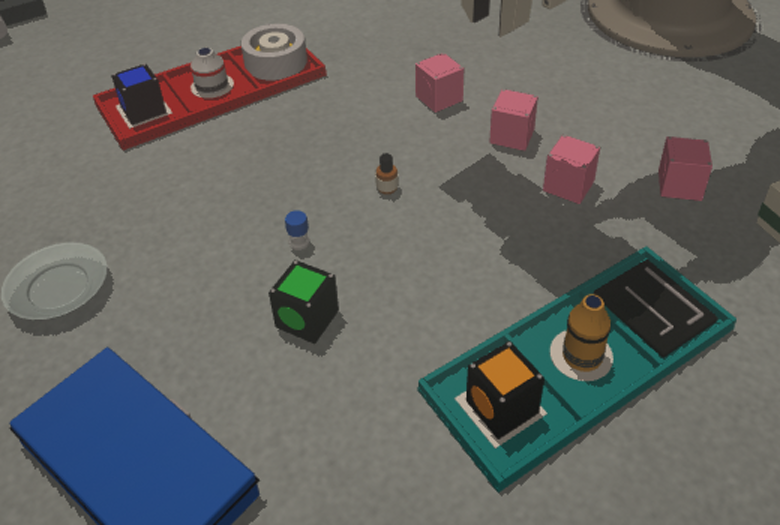

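View pics/c12.png

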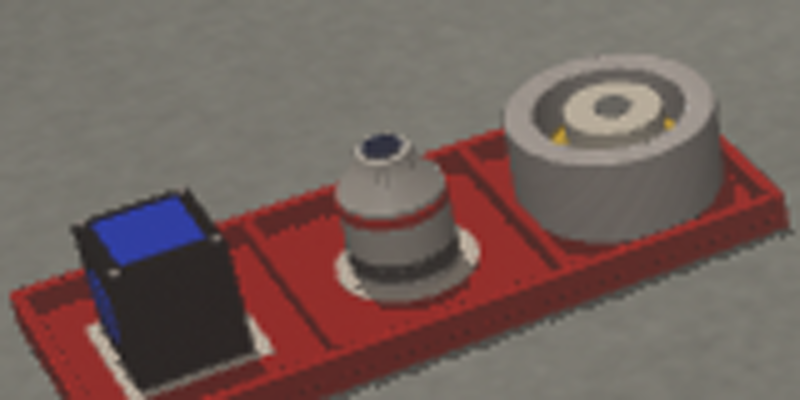

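The crops show the blank flush and level in the well, at (610,105), and the blue cube and silver objective upright. The silver objective looks slightly forward on its pad, so I check its offset and the blank's from both views.

```bash
python3 - <<'E'
from h import *
from plant import capture
S=capture("scene");T=capture("top")
print("silver nose S",ray(S,(120+381.5/5,135+147/5),54),"pad S 536.5 -267.9")
g=S["color"]
for n,k,b in(("T",T,(455,255,490,288)),("S",S,(230,148,256,163))):
    try:
        c=blob(k["color"],(0,0,125 if n=="T" else 150),(180,70,255),b);print(n,"blank",ray(k,cen(c),40),cv2.minAreaRect(ray(k,c.reshape(-1,2),40).astype(np.float32)))
    except Exception as e: print(e)
a=T["color"];cv2.imwrite("pics/c13.png",np.hstack([cv2.resize(a[140:310,425:525],(350,595)),cv2.resize(a[150:330,100:200],(350,595))])[:,:,::-1])
E
```

```text
silver nose S [[ 537.9600939  -265.74884598]] pad S 536.5 -267.9
T blank [[ 451.8126222  -256.73918348]] ((451.69207763671875, -257.1676025390625), (33.69024658203125, 33.215335845947266), 89.05912017822266)
S blank [[ 454.8571481  -252.50536076]] ((455.14483642578125, -252.01995849609375), (29.94615364074707, 32.76826858520508), 46.08640670776367)
```

View pics/c13.png

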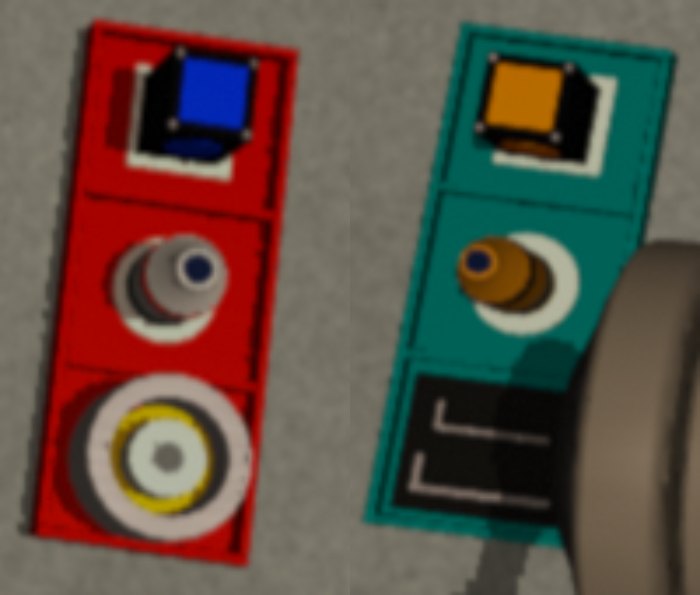

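The top view shows everything seated on its pad, and the blank concentric in the well. The silver objective is about 2.6 mm off centre, against 6 mm of play. Handing in.

```bash
python3 -c "
from plant import close_job;print(close_job())"
```

```text
the job is handed in; nothing more can be done
None
```

Both kits are made up and the job is handed in at about 34 s of the 144 s allowed. The gripper was clear of everything, and `close_job()` reports no verdict.

| Item | Place | Last check |
|---|---|---|
| Brass objective | Teal round pad | Upright, about 1.5 mm from the pad centre |
| Amber cube | Teal square pad | Upright, about 1 mm from the pad centre, square to the tray |
| Silver objective | Red round pad | Upright, about 2.6 mm off centre; the foot has 6 mm of play, so it is still on the pad |
| Blue cube | Red square pad | Upright, about 1 mm from the pad centre, square to the tray |
| Specimen blank | Red magazine | Pushed until the force climbed to 18.6 N with the fingertips at 40 mm (rim height); looked level, flush and central afterwards |

- **Left alone:** the green cube, the pink cubes and the bottles were not touched and look unmoved in the last picture.
- **Disagreement:** the two cameras differ from each other by a steady 2 mm in x and 4 mm in y. I averaged them for positions and compared each placing with its pad in the same camera. I confirmed flushness only by fingertip height, force and picture; the follower itself cannot be read.

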